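Hang a cutting die behind the gravity keeper

ROBOT

A 6-joint arm with a two-finger parallel gripper is mounted at the origin on a cart in front of the work surface, level with it; the furniture and walls round the work are solid. World frame = base frame: x ahead of the robot, y to its left, z up, the work surface at z = 0. Lengths are in mm, angles in degrees, forces in N, time in s.
With the tool pointing down it reaches from about 300 to 850 mm from the base axis. Payload 4.2 kg.
Tool frame: the origin (TCP) lies on the centre line of the jaws, within the pads' length; the fingertips stand 8 mm ahead of it and the grasp point (between the pads) lies 11 mm behind it; z points along the fingers, y is the line along which they close (so a half turn about z gives the same grasp; the last joint's range is limited). The gripper opens to 91 mm and grips with 3 to 60 N. Pads are 32 mm wide; open, the fingers measure 118 mm over their backs; the gripper's body (76 mm by 178 mm) begins 60 mm behind the grasp point.
Start: joints at [-66.635, 18.312, 89.639, -0, 72.044, -1.146], TCP at [238.555, -523.196, 221.976] pointing down, gripper open.
Joint ranges: [-177.97, 177.97], [-48.28, 115.42], [12.27, 149.76], [-77.06, 257.06], [2.81, 150.46], [-146.56, 146.56]. Speed limits (degrees/s): [147.25, 147.25, 180, 180, 180, 180].

INTERFACE

Orientations are given as [roll, pitch, yaw] about the fixed x, y, z axes, in that order (R = Rz(yaw) Ry(pitch) Rx(roll)).
In Python, from workcell import telemetry, eyes, ticket gives the robot as it stands. The module is installed in compiled form; this text tells all that it offers.
- The arm moves only by the shell command python3 -m crank 'ROWS' [OPENING] [FORCE]. ROWS is JSON, a list of rows, each an object of numbers: "dx", "dy", "dz": the shift along the world's x, y, z normalised to -1 to 1, where 1 is 80 cm; "yaw": the turn about the world's z normalised to -1 to 1, where 1 is 5 degrees. A call has 1 to 10 rows; each row shifts and turns the commanded pose from where the row before left it; what a row does not reach is not made up. A row lasts 1/8 s, in which the tool goes at most 62.5 mm and 10.7 degrees, less where a joint would pass 70% of its speed; a pose out of reach is approached as far as the arm can. A call with a number of a shift or a turn outside -1 to 1 is refused whole. A call with a gripper value outside its range is refused whole. OPENING is the opening, from 0 (shut) to 1 (fully open), set as the call begins (- or left out, the last holds). The fingers move at their own pace and stop on an object; FORCE is the grip in N (left out, the last holds). Time passes only in rows, so rows that do not move let the fingers close. It gives the time, the measured TCP pose, the force, the opening and the grip force at its end, in the units of the state.
- telemetry.state(): the state, without advancing time (a new reading comes with each control period).
- eyes.grab_frame(name): name is "scene" or "top"; returns the picture (480x640x3 uint8, red, green, blue); there is no depth.
- eyes.calibration(name): a dict with "camera_matrix" (3x3 intrinsics, pixels), "world_from_camera" (4x4, takes a point from camera to world coordinates). Camera axes: x right, y down, z forward; pixel columns grow to the right and rows downward; lengths in mm; the calibration is good to about 2 mm. A picture is of the moment at which its call begins. calibration takes no time and is no camera call.
- ticket.job_done(): hands the job in; it is judged then, once.
The state is a dict: "time_s": time; "qpos": joint angles; "qvel": joint speeds; "effort": joint torques, N m; "ee_pos": TCP position; "ee_rot": TCP orientation; "force": force on the tool from outside, world axes, zero at the start; "torque": the same for the moment, N m; "gripper_width": finger opening in mm; "gripper_force": force on a finger pad.
Only numpy, scipy, OpenCV 4.12 (cv2) and the standard library are available. Lean on these libraries where they do the work, as an engineer would, in place of code of your own. Each camera call takes 0.05 s, during which the arm holds its last target. There are 200 camera calls.

TASK

Take the strap-end cutting die (the plywood board with the orange rubber and orange top edge) out of the slotted stand and hang it by its eye on the peg of the green rack. Slide the eye along the peg so that it lifts the red gravity keeper, press on gently against the sprung buffer until the keeper drops in front of the board, then ease back onto the keeper and let go, so that the die hangs on the peg held between keeper and buffer. Do not press the buffer solid, and leave the other die and the things on the bench alone.

Things in the scene. Friction and masses are not known exactly. Their poses are not given: they have to be found in the camera images.
- strap_die_mid (a point): centre of the strap-end die: upright plywood board 15 mm thick (x), 100 mm wide (y), 150 mm tall (z), about 0.3 kg; orange top edge; orange rubber and a cutting outline 9 mm proud on the lower half of its -x face. Stands in either slot of the stand, 20 mm deep between cleats, 1 mm play each side. Grip it across its thickness at the middle of the top edge, at most 25 mm down
- strap_die_eye (a point): centre of that die's eye, a round through hole 22 mm in diameter along the board's x, on the board's centre line, halfway through its thickness, 29 mm above its centre and 46 mm below its top edge
- disc_die_mid (a point): centre of the other die, a board of the same size and eye but with a round cutting outline, green rubber and a green top edge, in the other slot, 76 mm from the first. It stays there
- die_stand: fixed wooden stand with two slots, 150 x 124 x 32 mm, origin under its centre; the slots run along its y at x = -38 and +38 mm, their floor 12 mm up; its cleats end 32 mm up
- die_rack: fixed green steel rack, origin on the bench. A level round peg, 16 mm thick, axis 165 mm up, points to the rack's -x over y = 0. It is screwed through the upright and locked: its tip lies anywhere from x = -28 to 0 mm, and with it, fixed to the peg, keeper and buffer. Upright at x = 85 mm; nothing behind the board rises over 16 mm above the axis. Base plate x -32 to 112, y -55 to 55 mm
- keeper (a joint): red gravity keeper, 5 mm wide, 24 mm long, pivoted in the peg's underside 14 mm in from the tip: 0 = hanging on its stop, its free end 31 to 34 mm in from the tip, 19 mm below the axis; grows to 0.72 rad when an eye slid inward lifts it (passing at about 0.3 to 0.5); falls by its weight, cannot swing outward. A board caught behind it has its eye's centre 41 mm in from the tip
- buffer (a joint): sprung buffer, a 30 mm rubber-faced disc round the peg behind the board: 0 = out, its face 47 mm in from the peg's tip; grows to 0.0085 m, where it is solid (12 N). About 2 N to start, 1.2 N more per mm. A board caught behind the keeper holds it at 0.001 to 0.002 m; the keeper drops once it is pressed to about 0.005 to 0.007 m (6 to 10 N), the less the lower the eye is carried
- wax_tin: round yellow-lidded wax tin, 68 mm across, 34 mm high, bystander, origin under its centre
- tape_measure: yellow tape measure, 62 x 84 x 31 mm, bystander, origin under its centre
- red_spool: spool of red thread, 40 mm across, 60 mm high, bystander, origin under its centre

How it is judged (in metres and radians):
On the way, in this order (a step that is already met when the one before it is completed fails the run):
1. the strap-end die is lifted clear of the stand (height (world z) of strap_die_mid above 0.12 m and contact force between strap_die and die_stand below 0.05 N), for 0.1 s.
2. the eye is on the peg and has lifted the keeper (x of strap_die_eye in the frame of die_rack between -0.016 and 0.062 m and y of strap_die_eye in the frame of die_rack between -0.006 and 0.006 m and value of joint keeper above 0.15 rad), for 0.05 s.
At the end, for the whole second after the job is handed in: The die hangs at rest and upright (within 7 degrees) with its eye on the peg, resting on it (eye centre 0 to 6.5 mm below the axis, within 5 mm sideways); the keeper is down (below 0.06 rad) in front of the board and the buffer presses on the board from behind (0.8 to 4.5 mm in) (x of strap_die_eye in the frame of die_rack between 0.011 and 0.045 m and y of strap_die_eye in the frame of die_rack between -0.005 and 0.005 m and z of strap_die_eye in the frame of die_rack between 0.1585 and 0.1655 m and value of joint keeper below 0.06 rad and angle between strap_die_mid's own z axis and vertical below 0.12 rad and value of joint buffer between 0.0008 and 0.0045 m and linear speed of strap_die below 0.02 m/s); the robot touches nothing.
It fails at once if the buffer is pressed solid (beyond 8.3 mm) (value of joint buffer above 0.0083 m).
It fails at once if the die presses on the rack, its buffer or keeper with more than 22 N (contact force between strap_die and die_rack above 22 N).
It fails at once if the fingers press on the rack, its buffer or keeper with more than 15 N (contact force between the fingers and die_rack above 15 N).
It fails at once if the other die is moved by more than 20 mm (distance of disc_die_mid from where it was at the start of the episode above 0.02 m).
It fails at once if the wax tin, tape measure or red spool is moved by more than 20 mm (distance of any of wax_tin, tape_measure, red_spool from where it was at the start of the episode above 0.02 m).
It also fails if it takes over 61 s, if anything falls off the work surface, if the arm or the gripper's body presses on something with over 40 N, if the wrist force passes 120 N, or if a joint passes its speed limit or range.

## Working session

There is one attempt and no reset: what is moved stays moved. The work goes in short steps, Python scripts to look and compute and a shell command to move; the robot and the scene stay as the last step left them, time stands still between calls to the robot, and variables do not carry over. Pictures are saved under pics/ and viewed, at most 10 in all, crops included, and the job is handed in when it is done.

```bash
mkdir -p pics; python3 - <<'E'
from workcell import telemetry, eyes
import cv2
for n in ("scene","top"):
    cv2.imwrite(f"pics/{n}0.png",eyes.grab_frame(n)[:,:,::-1])
    c=eyes.calibration(n);print(n,c["camera_matrix"],c["world_from_camera"])
s=telemetry.state();print({k:s[k] for k in("time_s","ee_pos","ee_rot","force","gripper_width")})
E
```

```text
scene [[440.26424129   0.         323.67769643]
 [  0.         440.26424129 237.69133356]
 [  0.           0.           1.        ]] [[ 8.89903641e-01 -3.45814887e-01  2.97461886e-01  2.93189197e+02]
 [-4.55863491e-01 -6.51179958e-01  6.06756244e-01 -3.70397182e+02]
 [-1.61241234e-02 -6.75556605e-01 -7.37131797e-01  7.38608242e+02]
 [ 0.00000000e+00  0.00000000e+00  0.00000000e+00  1.00000000e+00]]
top [[502.5039286    0.         324.26589373]
 [  0.         502.5039286  237.12429424]
 [  0.           0.           1.        ]] [[ 2.64909836e-02 -9.75091716e-01  2.20214378e-01  3.88953990e+02]
 [-9.99629881e-01 -2.72040377e-02 -2.05495693e-04  1.52494199e+02]
 [ 6.19109740e-03 -2.20127429e-01 -9.75451478e-01  9.63254080e+02]
 [ 0.00000000e+00  0.00000000e+00  0.00000000e+00  1.00000000e+00]]
{'time_s': 0.1, 'ee_pos': array([ 238.36917224, -522.79875965,  221.22573021]), 'ee_rot': array([-1.79910971e+02, -2.66809048e-03,  2.45105820e+01]), 'force': array([0.70384575, 0.06204556, 0.73213461]), 'gripper_width': 91.16044471149316}
```

View pics/scene0.png

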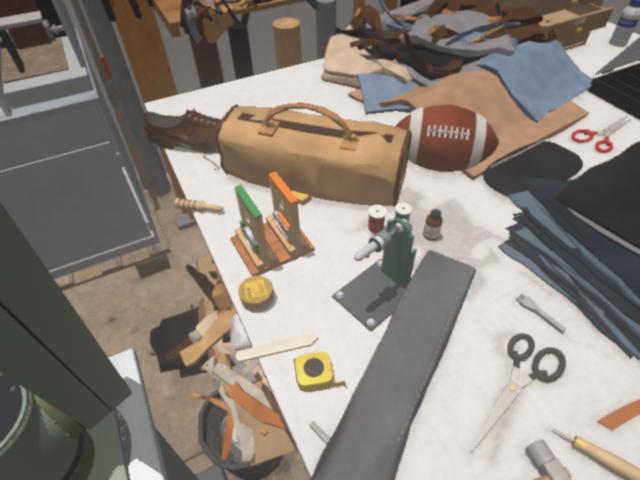

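View pics/top0.png

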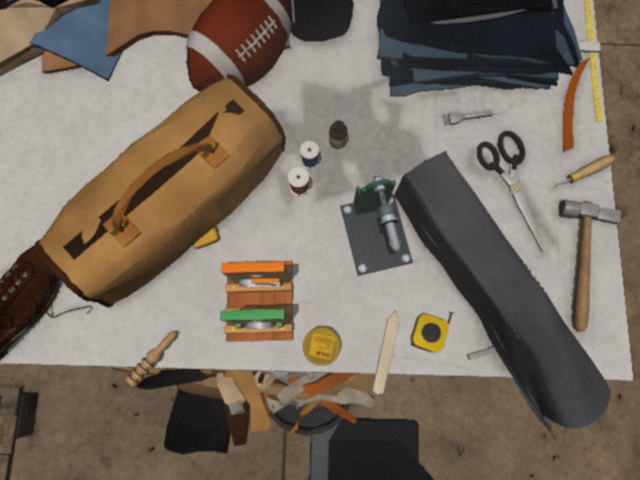

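The scene view shows the orange die at about (285,205) and the green one in front of it at (250,210). The rack's peg tip is near (360,255). In the top view the orange edge is at about (257,268), the green edge at (252,315), the peg tip at (394,248) and the rack's base plate around (378,240). I'll zoom in next.

```bash
python3 - <<'E'
import cv2
a=cv2.imread("pics/top0.png")[165:350,215:415]
cv2.imwrite("pics/topc.png",cv2.resize(a,None,fx=3.2,fy=3.2,interpolation=cv2.INTER_CUBIC))
a=cv2.imread("pics/scene0.png")[165:335,225:425]
cv2.imwrite("pics/scenec.png",cv2.resize(a,None,fx=3.5,fy=3.5,interpolation=cv2.INTER_CUBIC))
E
```

```text
(no output)
```

View pics/topc.png

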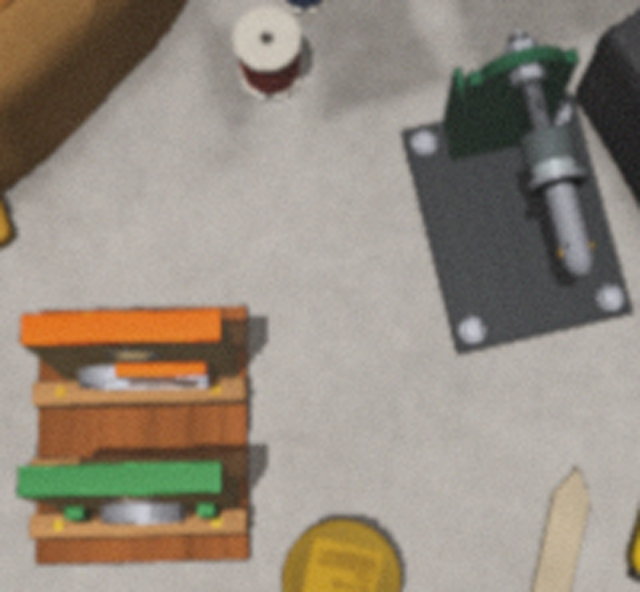

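View pics/scenec.png

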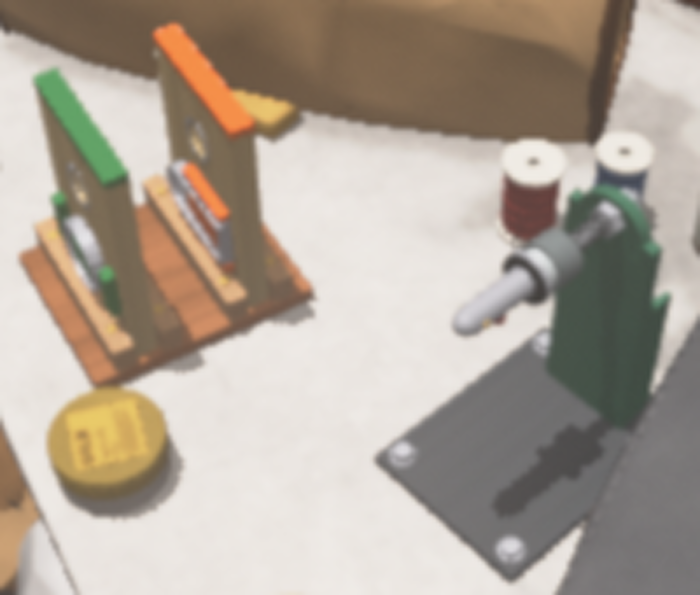

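```bash
cat > h.py <<'E'
import numpy as np
from workcell import eyes
def ray(n,u,v,z):
    c=eyes.calibration(n);K=np.array(c["camera_matrix"]);T=np.array(c["world_from_camera"])
    d=T[:3,:3]@np.linalg.solve(K,[u,v,1]);o=T[:3,3]
    return o+d*(z-o[2])/d[2]
def top(u,v,z):return ray("top",u/3.2+215,v/3.2+165,z)
def sc(u,v,z):return ray("scene",u/3.5+225,v/3.5+165,z)
E
python3 - <<'E'
from h import *
np.set_printoptions(precision=1,suppress=True)
print("die top T",*[top(*p,162) for p in((22,316),(221,309),(24,345),(221,340))])
print("die top S",*[sc(*p,162) for p in((155,35),(178,25),(255,122),(234,133))])
print("green T",*[top(*p,162) for p in((19,468),(221,461),(20,497),(221,491))])
print("base T",*[top(*p,4) for p in((403,131),(458,353),(632,312))])
print("base S",*[sc(*p,4) for p in((378,460),(511,580))])
print("peg T",*[top(*p,165) for p in((581,275),(569,222),(553,165),(539,110),(524,60))])
print("peg S",*[sc(*p,165) for p in((460,325),(490,305),(520,284),(560,258),(605,218))])
print("spool T",top(267,40,60),"tin",top(342,570,34))
E
```

```text
die top T [521.2 316.3 162. ] [527.6 216.2 162. ] [506.5 314.2 162. ] [511.8 215.5 162. ]
die top S [506.9 311.7 162. ] [522.4 313.8 162. ] [527.  215.8 162. ] [513.1 213.2 162. ]
green T [445.3 312.3 162. ] [451.4 212.8 162. ] [431.2 310.8 162. ] [436.7 212.2 162. ]
base T [669.9 120.9   4. ] [532.   85.1   4. ] [559.9 -19.9   4. ]
base S [533.   82.5   4. ] [559.9 -20.3   4. ]
peg T [549.5  34.6 165. ] [576.9  40.6 165. ] [606.7  48.7 165. ] [636.  56. 165.] [663.   63.8 165. ]
peg S [552.5  34.5 165. ] [571.9  38.7 165. ] [592.   43.5 165. ] [618.8  49.  165. ] [654.2  61.7 165. ]
spool T [707.2 204.2  60. ] tin [402.  151.4  34. ]
```

The strap die's top centre is at (517,265) with yaw about 3°. The rack origin is at (577,41) with yaw about 14.7°, and the peg tip is at rack x of about -27. Next I'll move over the die.

```bash
python3 -m crank '[{"dx":0.0175,"dy":0.0493,"yaw":0.685},{"dx":0.0175,"dy":0.0493,"yaw":0.685},{"dx":0.0175,"dy":0.0493,"yaw":0.685},{"dx":0.0175,"dy":0.0493,"yaw":0.685},{"dx":0.0175,"dy":0.0493,"yaw":0.685},{"dx":0.0175,"dy":0.0493,"yaw":0.685},{"dx":0.0175,"dy":0.0493,"yaw":0.685},{"dx":0.0175,"dy":0.0493,"yaw":0.685},{"dx":0.0175,"dy":0.0493,"yaw":0.685},{"dx":0.0175,"dy":0.0493,"yaw":0.685}]' 0.55; python3 -m crank '[{"dx":0.0175,"dy":0.0493,"yaw":0.685},{"dx":0.0175,"dy":0.0493,"yaw":0.685},{"dx":0.0175,"dy":0.0493,"yaw":0.685},{"dx":0.0175,"dy":0.0493,"yaw":0.685},{"dx":0.0175,"dy":0.0493,"yaw":0.685},{"dx":0.0175,"dy":0.0493,"yaw":0.685},{"dx":0.0175,"dy":0.0493,"yaw":0.685},{"dx":0.0175,"dy":0.0493,"yaw":0.685},{"dx":0.0175,"dy":0.0493,"yaw":0.685},{"dx":0.0175,"dy":0.0493,"yaw":0.685}]';python3 -m crank '[{},{},{}]'
```

```text
validation failed for argument at $[0]...
validation failed for argument at $[0]...
validation failed for argument at $[0]...
```

```bash
python3 -m crank '[{"dx":0.0175,"dy":0.0493,"dz":0,"yaw":0.685},{"dx":0.0175,"dy":0.0493,"dz":0,"yaw":0.685},{"dx":0.0175,"dy":0.0493,"dz":0,"yaw":0.685},{"dx":0.0175,"dy":0.0493,"dz":0,"yaw":0.685},{"dx":0.0175,"dy":0.0493,"dz":0,"yaw":0.685},{"dx":0.0175,"dy":0.0493,"dz":0,"yaw":0.685},{"dx":0.0175,"dy":0.0493,"dz":0,"yaw":0.685},{"dx":0.0175,"dy":0.0493,"dz":0,"yaw":0.685},{"dx":0.0175,"dy":0.0493,"dz":0,"yaw":0.685},{"dx":0.0175,"dy":0.0493,"dz":0,"yaw":0.685}]' 0.55
```

```text
time_s: 1.35
ee_pos: [378.6, -127.4, 221.8]
ee_rot: [-180.0, 0.0, 58.9]
force: [-0.7, 0.3, -0.3]
gripper_width: 49.9
gripper_force: 0.0
```

```bash
python3 -m crank '[{"dx":0.0173,"dy":0.0493,"dz":0,"yaw":0.685},{"dx":0.0173,"dy":0.0493,"dz":0,"yaw":0.685},{"dx":0.0173,"dy":0.0493,"dz":0,"yaw":0.685},{"dx":0.0173,"dy":0.0493,"dz":0,"yaw":0.685},{"dx":0.0173,"dy":0.0493,"dz":0,"yaw":0.685},{"dx":0.0173,"dy":0.0493,"dz":0,"yaw":0.685},{"dx":0.0173,"dy":0.0493,"dz":0,"yaw":0.685},{"dx":0.0173,"dy":0.0493,"dz":0,"yaw":0.685},{"dx":0.0173,"dy":0.0493,"dz":0,"yaw":0.685},{"dx":0.0173,"dy":0.0493,"dz":0,"yaw":0.685}]'
python3 -m crank '[{"dx":0,"dy":0,"dz":0,"yaw":0},{"dx":0,"dy":0,"dz":0,"yaw":0}]'
python3 - <<'E'
from workcell import eyes
import cv2
a=eyes.grab_frame("scene")[:,:,::-1][105:305,195:395]
cv2.imwrite("pics/s1.png",cv2.resize(a,None,fx=3,fy=3,interpolation=cv2.INTER_CUBIC))
E
```

```text
time_s: 2.6
ee_pos: [517.1, 266.8, 221.5]
ee_rot: [-180.0, 0.0, 93.1]
force: [0.7, -0.3, 0.3]
gripper_width: 50.3
gripper_force: 0.0
time_s: 2.85
ee_pos: [516.4, 265.1, 221.4]
ee_rot: [-179.9, 0.1, 93.0]
force: [-0.0, -0.5, -0.2]
gripper_width: 49.8
gripper_force: 0.0
```

View pics/s1.png

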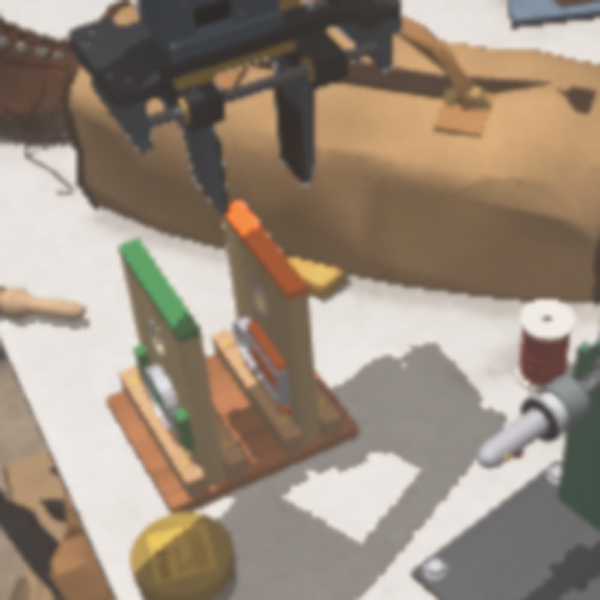

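The open fingers straddle the orange edge, at about (265,250) in the crop. I'll grip with the tips only about 22 mm down, so that they clear the buffer later.

```bash
python3 -m crank '[{"dx":0,"dy":0,"dz":-0.0184,"yaw":0},{"dx":0,"dy":0,"dz":-0.0184,"yaw":0},{"dx":0,"dy":0,"dz":-0.0184,"yaw":0},{"dx":0,"dy":0,"dz":-0.0184,"yaw":0},{"dx":0,"dy":0,"dz":-0.0184,"yaw":0},{"dx":0,"dy":0,"dz":0,"yaw":0},{"dx":0,"dy":0,"dz":0,"yaw":0}]'
python3 -m crank '[{"dx":0,"dy":0,"dz":0,"yaw":0},{"dx":0,"dy":0,"dz":0,"yaw":0},{"dx":0,"dy":0,"dz":0,"yaw":0},{"dx":0,"dy":0,"dz":0,"yaw":0},{"dx":0,"dy":0,"dz":0,"yaw":0},{"dx":0,"dy":0,"dz":0,"yaw":0},{"dx":0,"dy":0,"dz":0,"yaw":0},{"dx":0,"dy":0,"dz":0,"yaw":0}]' 0 60
```

```text
time_s: 3.78
ee_pos: [517.3, 265.8, 148.7]
ee_rot: [180.0, -0.0, 93.0]
force: [-0.3, 0.6, -0.0]
gripper_width: 50.1
gripper_force: 0.0
time_s: 4.78
ee_pos: [517.1, 265.6, 148.5]
ee_rot: [180.0, -0.0, 93.0]
force: [-0.4, 0.0, 0.3]
gripper_width: 14.6
gripper_force: 60.0
```

```bash
python3 -m crank '[{"dx":0,"dy":0,"dz":0.01,"yaw":0},{"dx":0,"dy":0,"dz":0.01,"yaw":0},{"dx":0,"dy":0,"dz":0.01,"yaw":0},{"dx":0,"dy":0,"dz":0.01,"yaw":0},{"dx":0,"dy":0,"dz":0.01,"yaw":0},{"dx":0,"dy":0,"dz":0.01,"yaw":0},{"dx":0,"dy":0,"dz":0.01,"yaw":0},{"dx":0,"dy":0,"dz":0,"yaw":0}]'
python3 -m crank '[{"dx":-0.0022,"dy":-0.0306,"dz":0,"yaw":0.234},{"dx":-0.0022,"dy":-0.0306,"dz":0,"yaw":0.234},{"dx":-0.0022,"dy":-0.0306,"dz":0,"yaw":0.234},{"dx":-0.0022,"dy":-0.0306,"dz":0,"yaw":0.234},{"dx":-0.0022,"dy":-0.0306,"dz":0,"yaw":0.234},{"dx":-0.0022,"dy":-0.0306,"dz":0,"yaw":0.234},{"dx":-0.0022,"dy":-0.0306,"dz":0,"yaw":0.234},{"dx":-0.0022,"dy":-0.0306,"dz":0,"yaw":0.234},{"dx":-0.0022,"dy":-0.0306,"dz":0,"yaw":0.234},{"dx":-0.0022,"dy":-0.0306,"dz":0,"yaw":0.234}]'
python3 -m crank '[{"dx":0,"dy":0,"dz":0,"yaw":0},{"dx":0,"dy":0,"dz":0,"yaw":0}]'
python3 - <<'E'
from workcell import eyes
import cv2
a=eyes.grab_frame("scene")[:,:,::-1]; cv2.imwrite("pics/s2f.png",a)
cv2.imwrite("pics/s2.png",cv2.resize(a[180:350,260:430],None,fx=3.5,fy=3.5,interpolation=cv2.INTER_CUBIC))
a=eyes.grab_frame("top")[:,:,::-1]; cv2.imwrite("pics/t2f.png",a)
E
```

```text
time_s: 5.78
ee_pos: [517.4, 265.8, 205.2]
ee_rot: [179.9, -0.0, 93.0]
force: [-0.3, 0.8, -1.9]
gripper_width: 14.5
gripper_force: 60.0
time_s: 7.02
ee_pos: [499.0, 20.0, 204.1]
ee_rot: [-180.0, -0.0, 104.8]
force: [0.1, 0.0, -2.3]
gripper_width: 14.5
gripper_force: 60.0
time_s: 7.28
ee_pos: [499.3, 21.3, 204.3]
ee_rot: [180.0, -0.0, 104.7]
force: [-0.1, 0.2, -1.4]
gripper_width: 14.9
gripper_force: 60.0
```

View pics/s2.png

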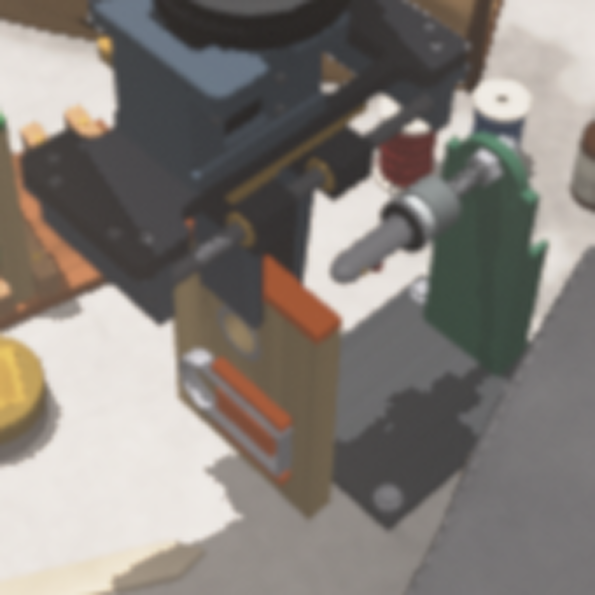

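The eye shows at about (240,334) in the crop and the peg tip at about (338,268). I'll check the sideways and vertical alignment in this same camera.

```bash
python3 - <<'E'
from h import *
np.set_printoptions(precision=1,suppress=True)
c=eyes.calibration("scene");K=np.array(c["camera_matrix"]);T=np.array(c["world_from_camera"])
y=np.radians(14.7);X=np.array([np.cos(y),np.sin(y),0]);Y=np.array([-np.sin(y),np.cos(y),0]);Z=np.array([0,0,1])
def pr(p):
    q=K@(T[:3,:3].T@(p-T[:3,3]));q=q[:2]/q[2];return (q-[260,180])*3.5
E=np.array([499.2,21.,171.8]);O=np.array([577,40.7,0])
for n,p in dict(eye=E-7.5*X,eyetop=E-7.5*X+11*Z,eyebot=E-7.5*X-11*Z,eyeL=E-7.5*X+11*Y,eyeR=E-7.5*X-11*Y,cornF=E+46*Z-7.5*X-50*Y,cornB=E+46*Z+7.5*X-50*Y,botF=E-104*Z-7.5*X-50*Y,botFL=E-104*Z-7.5*X+50*Y).items(): print(n,pr(p))
for t in(-27,-10,15,45,85): print("peg",t,pr(O+t*X+165*Z),pr(O+t*X+165*Z+8*Y),pr(O+t*X+165*Z-8*Y))
E
```

```text
eye [241.1 332.7]
eyetop [241. 318.]
eyebot [241.3 347.1]
eyeL [225.3 318.9]
eyeR [257.3 346.8]
cornF [319.6 335.3]
cornB [344.7 316.4]
botF [310.5 520.3]
botFL [179.  397.9]
peg -27 [335.2 274.7] [323.6 265.3] [346.9 284.1]
peg -10 [360.  256.5] [348.4 247.4] [371.8 265.8]
peg 15 [395.6 230.5] [384.  221.7] [407.4 239.5]
peg 45 [437.1 200.3] [425.4 191.7] [448.8 208.9]
peg 85 [490.1 161.5] [478.4 153.4] [501.9 169.8]
```

```bash
python3 - <<'E'
import cv2,numpy as np
a=cv2.imread("pics/s2f.png")
l=cv2.resize(a[240:310,305:375],None,fx=8,fy=8,interpolation=cv2.INTER_CUBIC)
b=cv2.imread("pics/t2f.png")
r=cv2.resize(b[190:280,320:410],None,fx=6.22,fy=6.22,interpolation=cv2.INTER_CUBIC)
l=l[:,:240];r=cv2.resize(r,(559,560)); cv2.imwrite("pics/c3.png",np.hstack([l,r]))
E
```

```text
(no output)
```

View pics/c3.png

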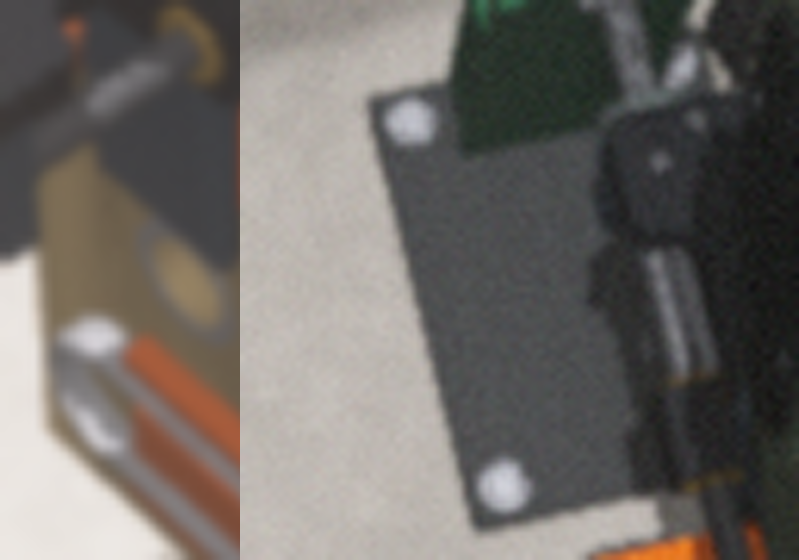

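The alignment agrees to about 1 mm, so I'll lower the die to peg height and approach along the peg.

```bash
python3 -m crank '[{"dx":0,"dy":0,"dz":-0.0046,"yaw":0},{"dx":0,"dy":0,"dz":-0.0046,"yaw":0},{"dx":0.00725,"dy":0.0019,"dz":0,"yaw":0},{"dx":0.00725,"dy":0.0019,"dz":0,"yaw":0},{"dx":0.00725,"dy":0.0019,"dz":0,"yaw":0},{"dx":0.00725,"dy":0.0019,"dz":0,"yaw":0},{"dx":0.00725,"dy":0.0019,"dz":0,"yaw":0},{"dx":0.00725,"dy":0.0019,"dz":0,"yaw":0},{"dx":0,"dy":0,"dz":0,"yaw":0}]'
python3 -m crank '[{"dx":0.0024,"dy":0.0006,"dz":0,"yaw":0},{"dx":0.0024,"dy":0.0006,"dz":0,"yaw":0},{"dx":0.0024,"dy":0.0006,"dz":0,"yaw":0},{"dx":0.0024,"dy":0.0006,"dz":0,"yaw":0},{"dx":0.0024,"dy":0.0006,"dz":0,"yaw":0},{"dx":0,"dy":0,"dz":0,"yaw":0}]'
```

```text
time_s: 8.5
ee_pos: [534.6, 30.0, 196.9]
ee_rot: [180.0, -0.0, 104.7]
force: [0.7, 0.5, -2.9]
gripper_width: 14.7
gripper_force: 60.0
time_s: 9.25
ee_pos: [543.9, 32.4, 197.0]
ee_rot: [180.0, -0.0, 104.7]
force: [-0.2, 0.6, -2.3]
gripper_width: 15.1
gripper_force: 60.0
```

```bash
for i in 1; do python3 -m crank '[{"dx":0.0024,"dy":0.0006,"dz":0,"yaw":0},{"dx":0.0024,"dy":0.0006,"dz":0,"yaw":0},{"dx":0.0024,"dy":0.0006,"dz":0,"yaw":0},{"dx":0,"dy":0,"dz":0,"yaw":0}]'; done
python3 -m crank '[{"dx":0.0024,"dy":0.0006,"dz":0,"yaw":0},{"dx":0.0024,"dy":0.0006,"dz":0,"yaw":0},{"dx":0.0024,"dy":0.0006,"dz":0,"yaw":0},{"dx":0,"dy":0,"dz":0,"yaw":0},{"dx":0,"dy":0,"dz":0,"yaw":0}]'
python3 - <<'E'
from workcell import eyes
import cv2
a=eyes.grab_frame("scene")[:,:,::-1]; cv2.imwrite("pics/s4f.png",a)
cv2.imwrite("pics/s4.png",cv2.resize(a[200:320,300:420],None,fx=5,fy=5,interpolation=cv2.INTER_CUBIC))
E
```

```text
time_s: 9.75
ee_pos: [549.7, 33.8, 197.0]
ee_rot: [180.0, 0.0, 104.7]
force: [-0.6, 0.8, -1.8]
gripper_width: 15.0
gripper_force: 60.0
time_s: 10.38
ee_pos: [555.2, 35.2, 197.0]
ee_rot: [-180.0, -0.0, 104.7]
force: [-0.3, 0.5, -2.4]
gripper_width: 14.7
gripper_force: 60.0
```

View pics/s4.png

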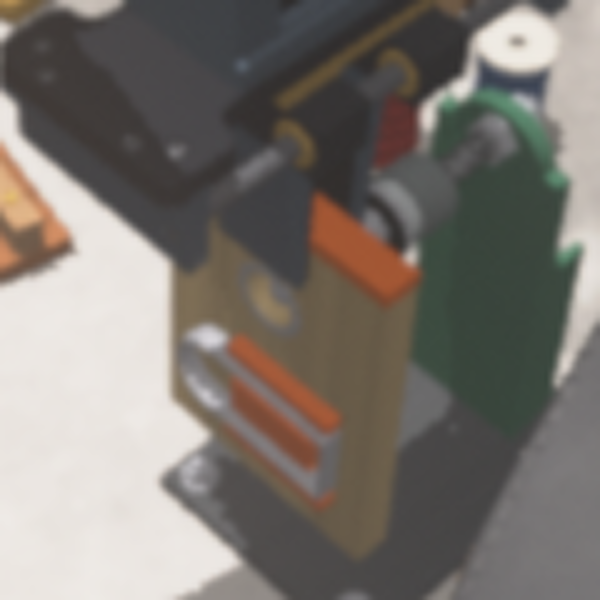

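The board's eye is around the peg tip, at about (275,290), with no contact force. I'll keep sliding in.

```bash
python3 -m crank '[{"dx":0.0024,"dy":0.0006,"dz":0,"yaw":0},{"dx":0.0024,"dy":0.0006,"dz":0,"yaw":0},{"dx":0.0024,"dy":0.0006,"dz":0,"yaw":0},{"dx":0.0024,"dy":0.0006,"dz":0,"yaw":0},{"dx":0,"dy":0,"dz":0,"yaw":0}]'
python3 -m crank '[{"dx":0,"dy":0,"dz":-0.0012,"yaw":0},{"dx":0.0024,"dy":0.0006,"dz":0,"yaw":0},{"dx":0.0024,"dy":0.0006,"dz":0,"yaw":0},{"dx":0.0024,"dy":0.0006,"dz":0,"yaw":0},{"dx":0.0024,"dy":0.0006,"dz":0,"yaw":0},{"dx":0,"dy":0,"dz":0,"yaw":0},{"dx":0,"dy":0,"dz":0,"yaw":0}]'
```

```text
time_s: 11.05
ee_pos: [563.1, 37.1, 197.0]
ee_rot: [180.0, 0.0, 104.7]
force: [0.3, -0.1, -2.0]
gripper_width: 14.3
gripper_force: 60.0
time_s: 11.92
ee_pos: [570.6, 39.1, 196.0]
ee_rot: [180.0, -0.0, 104.7]
force: [0.2, -0.4, -1.8]
gripper_width: 14.2
gripper_force: 60.0
```

```bash
python3 -m crank '[{"dx":0.0024,"dy":0.0006,"dz":0,"yaw":0},{"dx":0.0024,"dy":0.0006,"dz":0,"yaw":0},{"dx":0.0024,"dy":0.0006,"dz":0,"yaw":0},{"dx":0.0024,"dy":0.0006,"dz":0,"yaw":0},{"dx":0,"dy":0,"dz":0,"yaw":0}]'
python3 -m crank '[{"dx":0.0024,"dy":0.0006,"dz":0,"yaw":0},{"dx":0.0024,"dy":0.0006,"dz":0,"yaw":0},{"dx":0.0024,"dy":0.0006,"dz":0,"yaw":0},{"dx":0,"dy":0,"dz":0,"yaw":0},{"dx":0,"dy":0,"dz":0,"yaw":0}]'
```

```text
time_s: 12.55
ee_pos: [578.6, 41.0, 196.0]
ee_rot: [180.0, 0.0, 104.7]
force: [-0.7, 0.2, -2.0]
gripper_width: 14.8
gripper_force: 60.0
time_s: 13.18
ee_pos: [584.1, 42.4, 196.0]
ee_rot: [180.0, -0.0, 104.7]
force: [0.3, -0.1, -2.6]
gripper_width: 15.0
gripper_force: 60.0
```

```bash
for k in 1; do python3 -m crank '[{"dx":0.0012,"dy":0.0003,"dz":0,"yaw":0},{"dx":0.0012,"dy":0.0003,"dz":0,"yaw":0},{"dx":0,"dy":0,"dz":0,"yaw":0},{"dx":0,"dy":0,"dz":0,"yaw":0}]' | grep -E "ee_pos|force:"; python3 -m crank '[{"dx":0.0012,"dy":0.0003,"dz":0,"yaw":0},{"dx":0,"dy":0,"dz":0,"yaw":0},{"dx":0,"dy":0,"dz":0,"yaw":0}]'| grep -E "ee_pos|force:"; python3 -m crank '[{"dx":0.0012,"dy":0.0003,"dz":0,"yaw":0},{"dx":0,"dy":0,"dz":0,"yaw":0},{"dx":0,"dy":0,"dz":0,"yaw":0}]'| grep -E "ee_pos|force:"; done
```

```text
ee_pos: [586.1, 42.9, 196.1]
force: [-0.5, 0.0, -2.6]
gripper_force: 60.0
ee_pos: [587.0, 43.2, 196.1]
force: [0.1, -0.2, -2.5]
gripper_force: 60.0
ee_pos: [588.0, 43.4, 196.1]
force: [0.4, -0.5, -2.0]
gripper_force: 60.0
```

```bash
python3 -m crank '[{"dx":0.0012,"dy":0.0003,"dz":0,"yaw":0},{"dx":0,"dy":0,"dz":0,"yaw":0},{"dx":0,"dy":0,"dz":0,"yaw":0}]'| grep -E "ee_pos|force:"; python3 -m crank '[{"dx":0.0012,"dy":0.0003,"dz":0,"yaw":0},{"dx":0,"dy":0,"dz":0,"yaw":0},{"dx":0,"dy":0,"dz":0,"yaw":0}]'| grep -E "ee_pos|force:"
```

```text
ee_pos: [588.4, 43.5, 196.0]
force: [-1.3, -0.7, -2.3]
gripper_force: 60.0
ee_pos: [589.5, 43.8, 196.0]
force: [-3.3, -0.8, -1.4]
gripper_force: 60.0
```

```bash
python3 -m crank '[{"dx":0.0012,"dy":0.0003,"dz":0,"yaw":0},{"dx":0,"dy":0,"dz":0,"yaw":0},{"dx":0,"dy":0,"dz":0,"yaw":0}]'| grep -E "ee_pos|force:"
```

```text
ee_pos: [590.5, 44.0, 196.0]
force: [-5.0, -0.6, 0.6]
gripper_force: 60.0
```

```bash
python3 -m crank '[{"dx":0.0012,"dy":0.0003,"dz":0,"yaw":0},{"dx":0,"dy":0,"dz":0,"yaw":0},{"dx":0,"dy":0,"dz":0,"yaw":0}]'| grep -E "ee_pos|force:"
```

```text
ee_pos: [591.3, 44.3, 196.0]
force: [-4.4, -1.1, -0.1]
gripper_force: 60.0
```

```bash
python3 -m crank '[{"dx":0.0012,"dy":0.0003,"dz":0,"yaw":0},{"dx":0,"dy":0,"dz":0,"yaw":0},{"dx":0,"dy":0,"dz":0,"yaw":0}]'| grep -E "ee_pos|force:"
```

```text
ee_pos: [592.0, 44.4, 196.0]
force: [-5.6, -1.4, -0.0]
gripper_force: 60.0
```

```bash
python3 -m crank '[{"dx":0.0012,"dy":0.0003,"dz":0,"yaw":0},{"dx":0,"dy":0,"dz":0,"yaw":0},{"dx":0,"dy":0,"dz":0,"yaw":0}]'| grep -E "ee_pos|force:"
```

```text
ee_pos: [592.6, 44.6, 196.0]
force: [-6.0, -1.8, 0.5]
gripper_force: 60.0
```

```bash
python3 -m crank '[{"dx":0.0012,"dy":0.0003,"dz":0,"yaw":0},{"dx":0,"dy":0,"dz":0,"yaw":0},{"dx":0,"dy":0,"dz":0,"yaw":0}]'| grep -E "ee_pos|force:"
```

```text
ee_pos: [593.2, 44.8, 196.0]
force: [-7.5, -2.2, 1.4]
gripper_force: 60.0
```

```bash
python3 -m crank '[{"dx":0.0012,"dy":0.0003,"dz":0,"yaw":0},{"dx":0,"dy":0,"dz":0,"yaw":0},{"dx":0,"dy":0,"dz":0,"yaw":0}]'| grep -E "ee_pos|force:"; python3 - <<'E'
from workcell import telemetry
import numpy as np
print(telemetry.state()["force"],telemetry.state()["torque"])
E
```

```text
ee_pos: [593.9, 44.9, 196.0]
force: [-8.9, -1.6, 1.3]
gripper_force: 60.0
[-8.902806  -1.558071   1.2706396] [-0.35659448  1.50527491  0.027205  ]
```

```bash
python3 -m crank '[{"dx":0.0012,"dy":0.0003,"dz":0,"yaw":0},{"dx":0,"dy":0,"dz":0,"yaw":0},{"dx":0,"dy":0,"dz":0,"yaw":0},{"dx":0,"dy":0,"dz":0,"yaw":0}]'| grep -E "ee_pos|force:"
```

```text
ee_pos: [594.5, 45.1, 196.0]
force: [-9.3, -1.8, 2.1]
gripper_force: 60.0
```

```bash
python3 -m crank '[{"dx":0.001,"dy":0.0003,"dz":0,"yaw":0},{"dx":0,"dy":0,"dz":0,"yaw":0},{"dx":0,"dy":0,"dz":0,"yaw":0},{"dx":0,"dy":0,"dz":0,"yaw":0}]'| grep -E "ee_pos|force:"; python3 - <<'E'
from workcell import eyes
import cv2
a=eyes.grab_frame("scene")[:,:,::-1]
cv2.imwrite("pics/s5.png",cv2.resize(a[200:310,310:420],None,fx=5.4,fy=5.4,interpolation=cv2.INTER_CUBIC))
E
```

```text
ee_pos: [595.0, 45.3, 196.0]
force: [-9.4, -2.3, 2.7]
gripper_force: 60.0
```

View pics/s5.png

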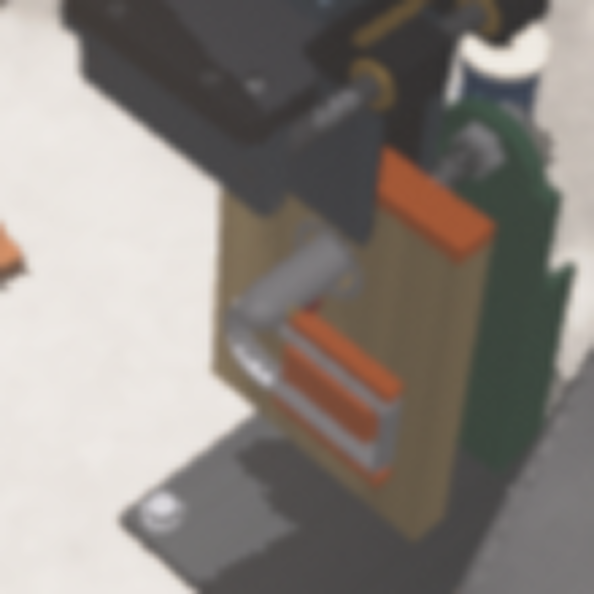

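The peg is through the eye at about (300,270), and a red spot of the keeper shows below it at (312,303). I'll ease back and feel for the keeper.

```bash
python3 -m crank '[{"dx":-0.0012,"dy":-0.0003,"dz":0,"yaw":0},{"dx":-0.0012,"dy":-0.0003,"dz":0,"yaw":0},{"dx":-0.0012,"dy":-0.0003,"dz":0,"yaw":0},{"dx":-0.0012,"dy":-0.0003,"dz":0,"yaw":0},{"dx":-0.0012,"dy":-0.0003,"dz":0,"yaw":0},{"dx":0,"dy":0,"dz":0,"yaw":0},{"dx":0,"dy":0,"dz":0,"yaw":0}]'| grep -E "ee_pos|force:"; python3 -m crank '[{"dx":-0.0012,"dy":-0.0003,"dz":0,"yaw":0},{"dx":0,"dy":0,"dz":0,"yaw":0},{"dx":0,"dy":0,"dz":0,"yaw":0}]'| grep -E "ee_pos|force:"
```

```text
ee_pos: [591.8, 44.4, 196.0]
force: [-5.0, -0.9, 0.4]
gripper_force: 60.0
ee_pos: [591.1, 44.2, 196.0]
force: [-6.1, -0.4, -1.0]
gripper_force: 60.0
```

```bash
python3 -m crank '[{"dx":-0.0012,"dy":-0.0003,"dz":0,"yaw":0},{"dx":0,"dy":0,"dz":0,"yaw":0},{"dx":0,"dy":0,"dz":0,"yaw":0}]'| grep -E "ee_pos|force:"
```

```text
ee_pos: [590.6, 44.1, 196.0]
force: [-4.2, -1.8, -0.7]
gripper_force: 60.0
```

```bash
python3 -m crank '[{"dx":-0.0012,"dy":-0.0003,"dz":0,"yaw":0},{"dx":0,"dy":0,"dz":0,"yaw":0},{"dx":0,"dy":0,"dz":0,"yaw":0}]'| grep -E "ee_pos|force:"
```

```text
ee_pos: [590.0, 43.9, 196.0]
force: [-2.3, -1.0, -1.3]
gripper_force: 60.0
```

```bash
python3 -m crank '[{"dx":-0.0012,"dy":-0.0003,"dz":0,"yaw":0},{"dx":0,"dy":0,"dz":0,"yaw":0},{"dx":0,"dy":0,"dz":0,"yaw":0}]'| grep -E "ee_pos|force:"; python3 -m crank '[{"dx":-0.0012,"dy":-0.0003,"dz":0,"yaw":0},{"dx":0,"dy":0,"dz":0,"yaw":0},{"dx":0,"dy":0,"dz":0,"yaw":0}]'| grep -E "ee_pos|force:"
```

```text
ee_pos: [589.6, 43.8, 196.0]
force: [1.3, 1.0, -4.5]
gripper_force: 60.0
ee_pos: [589.2, 43.7, 196.2]
force: [5.5, 1.4, -6.8]
gripper_force: 60.0
```

```bash
python3 -m crank '[{"dx":-0.0012,"dy":-0.0003,"dz":0,"yaw":0},{"dx":0,"dy":0,"dz":0,"yaw":0},{"dx":0,"dy":0,"dz":0,"yaw":0}]'| grep -E "ee_pos|force:"
```

```text
ee_pos: [589.0, 43.6, 196.3]
force: [6.1, 1.6, -8.7]
gripper_force: 60.0
```

The keeper holds: pulling back is resisted with about +6 N. I'll relieve the load, lower the eye onto the peg and release.

```bash
python3 -m crank '[{"dx":0.0012,"dy":0.0003,"dz":0,"yaw":0},{"dx":0.0008,"dy":0.0002,"dz":0,"yaw":0},{"dx":0,"dy":0,"dz":-0.0008,"yaw":0},{"dx":0,"dy":0,"dz":-0.0008,"yaw":0},{"dx":0,"dy":0,"dz":0,"yaw":0},{"dx":0,"dy":0,"dz":0,"yaw":0}]' - 15| grep -E "ee_pos|force:"
```

```text
ee_pos: [589.1, 43.6, 195.8]
force: [4.2, 2.4, 3.8]
gripper_force: 15.0
```

```bash
python3 -m crank '[{"dx":0,"dy":0,"dz":0,"yaw":0},{"dx":0,"dy":0,"dz":0,"yaw":0},{"dx":0,"dy":0,"dz":0,"yaw":0},{"dx":0,"dy":0,"dz":0,"yaw":0},{"dx":0,"dy":0,"dz":0,"yaw":0},{"dx":0,"dy":0,"dz":0,"yaw":0}]' 0.5
python3 -m crank '[{"dx":0,"dy":0,"dz":0.01,"yaw":0},{"dx":0,"dy":0,"dz":0.02,"yaw":0},{"dx":0,"dy":0,"dz":0.03,"yaw":0},{"dx":0,"dy":0,"dz":0.04,"yaw":0},{"dx":-0.04,"dy":0,"dz":0.04,"yaw":0},{"dx":-0.06,"dy":0,"dz":0,"yaw":0},{"dx":-0.06,"dy":0,"dz":0,"yaw":0},{"dx":0,"dy":0,"dz":0,"yaw":0},{"dx":0,"dy":0,"dz":0,"yaw":0},{"dx":0,"dy":0,"dz":0,"yaw":0}]'
python3 - <<'E'
from workcell import eyes
import cv2
a=eyes.grab_frame("scene")[:,:,::-1]
cv2.imwrite("pics/s6.png",cv2.resize(a[200:310,310:420],None,fx=5.4,fy=5.4,interpolation=cv2.INTER_CUBIC))
E
```

```text
time_s: 23.1
ee_pos: [588.3, 43.5, 194.7]
ee_rot: [-180.0, -0.0, 104.7]
force: [0.7, 0.3, -0.1]
gripper_width: 45.8
gripper_force: 0.0
time_s: 24.35
ee_pos: [461.6, 43.5, 307.0]
ee_rot: [180.0, 0.0, 104.7]
force: [0.2, 0.8, -0.4]
gripper_width: 45.7
gripper_force: 0.0
```

View pics/s6.png

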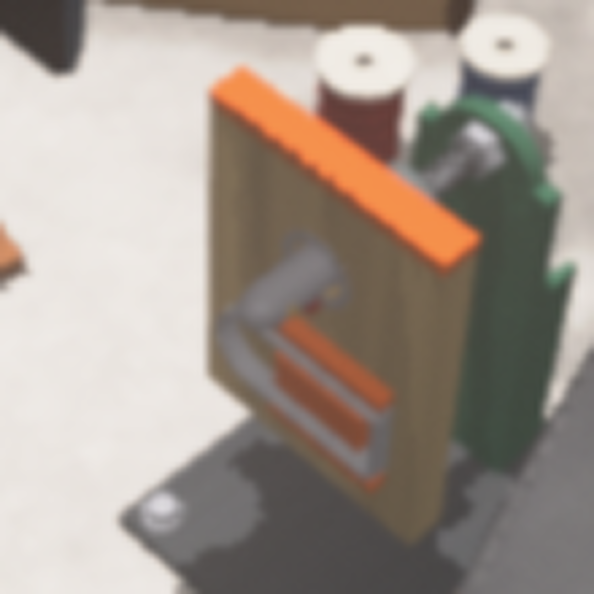

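The die hangs upright on the peg, with the eye at about (330,275) and the red keeper in front of it at (315,303). The gripper is clear, so I'm handing the job in.

```bash
python3 -m crank '[{"dx":0,"dy":0,"dz":0,"yaw":0},{"dx":0,"dy":0,"dz":0,"yaw":0},{"dx":0,"dy":0,"dz":0,"yaw":0},{"dx":0,"dy":0,"dz":0,"yaw":0}]' >/dev/null; python3 -c "
from workcell import ticket
print(ticket.job_done())"
```

```text
the job is handed in; nothing more can be done
None
```

I handed the job in at about 25 s: the strap-end die hangs upright on the rack's peg, held between keeper and buffer, with the gripper clear; the hand-in returned no verdict.

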